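# Unpack tabbed specimen holders into the analyser tray, all facing one way

## Robot

A 6-joint arm with a two-finger parallel gripper is mounted at the origin on the work surface. World frame = base frame: x ahead of the robot, y to its left, z up, the work surface at z = 0. Lengths are in m, angles in rad, forces in N, time in s.
With the tool pointing down it reaches from about 0.275 to 0.75 m from the base axis. Payload 10.2 kg.
Tool frame: the origin (TCP) lies midway between the tips of the shut fingers; the grasp point (between the pads) lies 19 mm behind it (env.hold_point_z is the distance from the TCP to the grasp point, in m); x points along the fingers, z is the direction in which the jaws open and shut, and the axes are right-handed (so a half turn about x gives the same grasp; the last joint's range is limited). The gripper opens to 85 mm and grips with 20 to 120 N. Pads are 22 mm wide; open, the fingers measure 114 mm over their backs; the gripper's body (76 mm by 85 mm) begins 54 mm behind the grasp point. The pads swing forward as they close: fully open they stand 13 mm farther back than shut.
Start: joints at [-1.427, 0.313, 1.498, -0, 1.331, -0.223], TCP at [0.188, -0.49, 0.231] pointing down, gripper open.
Joint ranges: [-2.94, 2.94], [-0.97, 2.17], [0.19, 2.56], [-1.23, 4.37], [0.02, 3.11], [-2.88, 2.88]. Speed limits (rad/s): [2.39, 2.39, 3.01, 3.14, 3.14, 3.14].

## Interface

Orientations are given as a unit quaternion [x, y, z, w].
In Python, from bench import env, kinematics, monitor, eyes, job gives the robot as it stands. The module is installed in compiled form; this text tells all that it offers. Calls block until the motion is done:
- env.reach(position, orientation): joint-space move of the TCP to a pose.
- env.movel(position, velocity=0.15, frame=None, guard=None): straight line of the TCP; frame=None keeps the orientation; velocity is the mean speed in m/s. With guard (N) it stops when the force on the tool has changed by that much, and returns True; else False.
- env.set_joints(angles): joint-space move.
- env.release() and env.close_gripper(effort=None): open the fingers fully, or close them until they stop; effort is the grip in N (None keeps the last).
- env.hold(seconds).
- kinematics.ik(position, orientation): joint angles nearest the present ones, or None.
- monitor.sense(): the state.
- eyes.grab_frame(name): name is "scene" or "top"; returns a dict with "frame" (480x640x3 uint8, red, green, blue), "mtx" (3x3 intrinsics, pixels), "k1" (the pictures are not rectified: a ray, as slopes to the right and down, at radius r is drawn at 1 + k1 r^2 times it, then the intrinsics apply), "view" (4x4, takes a point from world to camera coordinates). Camera axes: x right, y down, z forward; pixel columns grow to the right and rows downward; lengths in m; the calibration is good to about 2 mm. A picture is of the moment at which its call begins. There is no depth.
A pose or a line that the arm cannot do raises env.MotionError and nothing moves.
- job.hand_in(): hands the job in, once; it reports no verdict.
The state is a dict: "clock": time; "joints": joint angles; "qvel": joint speeds; "joint_efforts": joint torques, N m; "position": TCP position; "ee_rot": TCP orientation; "contact_force": force on the tool from outside, world axes, zero at the start; "ft_torque": the same for the moment, N m; "finger_gap": opening from 0.0 (shut) to 1.0 (fully open).
Only numpy, scipy, OpenCV 4.12 (cv2) and the standard library are available. Lean on these libraries where they do the work, as an engineer would, in place of code of your own. Each camera call takes 0.05 s, during which the arm holds its last target.

## Task

Swing both flaps of the navy carton open until they lean outwards past upright, then move every specimen holder from the carton into the grey loading tray, lying flat, one to a lane, all with the black tab towards the yellow end. When all are in the tray, fold both flaps of the empty carton shut again; do not knock over the canister or the beaker.

Things in the scene. Friction and masses are not known exactly. Their poses are not given: they have to be found in the camera images.
- carton: navy carton, fixed, 262 (x) x 186 (y) x 70 mm high, walls 5 mm; two flaps hinged on its +y and -y rims meet over the middle. Origin: centre of its underside, on the bench. Inside, orange foam with four shallow pockets centred at x +-61, y +-35 mm, pocket floor 10 mm and foam top 18 mm above the origin; in each may lie a holder, lengthwise along x, tab either way
- flap_left (a joint): angle of the flap on the carton's +y side: 0 closed (flat over the carton), 1.57 upright, stop at 2.2 leaning outwards. Stiff card flap 262 x 91 x 4 mm; friction in the crease holds it wherever it is left (under 1.5 N at its free edge to move it)
- flap_left_hinge (a point): middle of the crease line of that flap, on the rim of the carton's +y side, 70 mm above the bench; the crease runs along the carton's x
- flap_left_bar (a point): middle of that flap's white pull bar: round, 10 mm thick, 70 mm long, parallel to the crease, on two thin feet; it stands 38 mm above the closed flap's underside plane, 63 mm in from the crease and -60 mm along the carton's x; moves with the flap. 29 mm free under the bar
- flap_right (a joint): angle of the flap on the carton's -y side: 0 closed (flat over the carton), 1.57 upright, stop at 2.2 leaning outwards. Stiff card flap 262 x 91 x 4 mm; friction in the crease holds it wherever it is left (under 1.5 N at its free edge to move it)
- flap_right_hinge (a point): middle of the crease line of that flap, on the rim of the carton's -y side, 70 mm above the bench; the crease runs along the carton's x
- flap_right_bar (a point): middle of that flap's white pull bar: round, 10 mm thick, 70 mm long, parallel to the crease, on two thin feet; it stands 38 mm above the closed flap's underside plane, 63 mm in from the crease and +60 mm along the carton's x; moves with the flap. 29 mm free under the bar
- tray: light grey loading tray, fixed, 276 (its x) x 142 (its y) x 14 mm. Origin: centre of its underside on the bench. Four lanes run along its y, centred at x -99, -33, +33, +99 mm; each is 48 mm wide and 126 mm long, floor 6 mm above the origin, ribs between lanes and end walls 8 mm above the floor
- yellow_end: yellow strip 276 x 14 x 16 mm along one end of the lanes, parallel to the tray's x, 82 mm from the tray's centre on its +y or its -y side (differs from start to start). Origin: centre of its underside; axes parallel to the tray's
- grey_end: the same strip in dark grey at the other end of the lanes; only marks the wrong end
- holder1: specimen holder (may be absent): aluminium block 80 x 36 x 36 mm with a black band and a round black tab (18 mm thick, 22 mm long) on the middle of one end face; 0.14 to 0.28 kg. Origin: centre of the block without the tab; x runs lengthwise towards the tab. Any of the four long sides may be down
- holder1_tab (a point): tip of that holder's tab, on its axis, 62 mm from the origin (+x)
- holder2: specimen holder (may be absent): aluminium block 80 x 36 x 36 mm with a black band and a round black tab (18 mm thick, 22 mm long) on the middle of one end face; 0.14 to 0.28 kg. Origin: centre of the block without the tab; x runs lengthwise towards the tab. Any of the four long sides may be down
- holder2_tab (a point): tip of that holder's tab, on its axis, 62 mm from the origin (+x)
- holder3: specimen holder (may be absent): aluminium block 80 x 36 x 36 mm with a black band and a round black tab (18 mm thick, 22 mm long) on the middle of one end face; 0.14 to 0.28 kg. Origin: centre of the block without the tab; x runs lengthwise towards the tab. Any of the four long sides may be down
- holder3_tab (a point): tip of that holder's tab, on its axis, 62 mm from the origin (+x)
- holder4: specimen holder (may be absent): aluminium block 80 x 36 x 36 mm with a black band and a round black tab (18 mm thick, 22 mm long) on the middle of one end face; 0.14 to 0.28 kg. Origin: centre of the block without the tab; x runs lengthwise towards the tab. Any of the four long sides may be down
- holder4_tab (a point): tip of that holder's tab, on its axis, 62 mm from the origin (+x)
- canister: bystander: steel canister with glass upper part, 86 mm diameter, 137 mm high, upright; origin under its centre, z is its axis
- beaker: bystander: glass beaker, 70 mm diameter, 90 mm high, upright; origin under its centre, z is its axis
- crucible: bystander: white ceramic crucible 48 mm diameter, 32 mm high, standing between carton and tray; origin under its centre
- steel_weight: bystander: brass weight 44 mm diameter, 30 mm high, standing between carton and tray; origin under its centre

How it is judged:
On the way, in this order (a step that is already met when the one before it is completed fails the run):
1. both flaps open, leaning outwards past upright (value of joint each of flap_left, flap_right above 1.7 rad), for 0.2 s.
2. every holder lies in a tray lane, tab towards the yellow end (x of holder1 in the frame of tray between -0.122 and 0.122 m and y of holder1 in the frame of tray between -0.035 and 0.035 m and z of holder1 in the frame of tray between 0.02 and 0.029 m and angle between holder1's own x axis and vertical between 1.48 and 1.66 rad and angle between the x axis of each of holder1, holder2, holder3, holder4 and the y axis of tray, either way round below 0.3 rad and y of holder1_tab in the frame of yellow_end between -0.06 and 0.06 m and x of holder2 in the frame of tray between -0.122 and 0.122 m and y of holder2 in the frame of tray between -0.035 and 0.035 m and z of holder2 in the frame of tray between 0.02 and 0.029 m and angle between holder2's own x axis and vertical between 1.48 and 1.66 rad and y of holder2_tab in the frame of yellow_end between -0.06 and 0.06 m and x of holder3 in the frame of tray between -0.122 and 0.122 m and y of holder3 in the frame of tray between -0.035 and 0.035 m and z of holder3 in the frame of tray between 0.02 and 0.029 m and angle between holder3's own x axis and vertical between 1.48 and 1.66 rad and y of holder3_tab in the frame of yellow_end between -0.06 and 0.06 m and x of holder4 in the frame of tray between -0.122 and 0.122 m and y of holder4 in the frame of tray between -0.035 and 0.035 m and z of holder4 in the frame of tray between 0.02 and 0.029 m and angle between holder4's own x axis and vertical between 1.48 and 1.66 rad and y of holder4_tab in the frame of yellow_end between -0.06 and 0.06 m and linear speed of each of holder1, holder2, holder3, holder4 below 0.02 m/s), for 0.3 s.
3. both flaps shut (value of joint each of flap_left, flap_right below 0.15 rad), for 0.2 s.
At the end, for the whole second after the job is handed in: Every holder present lies at rest in a tray lane (height within 4.5 mm of resting on the lane floor, level within 5 degrees, along the lane within 17 degrees), tab tip within 60 mm of the yellow strip measured along the lane; both flaps closed to within 0.15 rad (all of step 2 and all of step 3); the robot touches nothing.
It fails at once if the canister is knocked over (angle between canister's own z axis and vertical above 0.7 rad).
It fails at once if the beaker is knocked over (angle between beaker's own z axis and vertical above 0.7 rad).
Of holder1, holder2, holder3, holder4 only 2 to 4 are there at a start; the rules pass over those that are not, and their reading is None.
At some moment in a run one of holder1, holder2, holder3, holder4 may be knocked a few centimetres aside while the robot is not near it.
Once in a run the grip may slacken for a moment while it holds something.
It also fails if it takes over 210 s, if anything falls off the work surface, if the arm or the gripper's body presses on something with over 40 N, if the wrist force passes 120 N, or if a joint passes its speed limit or range.

## Working session

There is one attempt and no reset: what is moved stays moved. The work goes in short steps, each a Python script; the robot and the scene stay as the last script left them, time stands still between calls to the robot, and variables do not carry over. Pictures are saved under pics/ and viewed, and the job is handed in when it is done.

```bash
ls; mkdir -p pics; cat > h.py <<'E'
import numpy as np, cv2
from bench import env, kinematics, monitor, eyes, job
def snap(n,f):
    d=eyes.grab_frame(n); cv2.imwrite('pics/'+f+'.png',d['frame'][:,:,::-1]); np.savez('pics/'+f+'.npz',**{k:np.array(d[k]) for k in('mtx','k1','view','frame')}); return d
def load(f): return dict(np.load('pics/'+f+'.npz'))
def px2w(d,u,v,z):
    K=d['mtx']; x=(u-K[0,2])/K[0,0]; y=(v-K[1,2])/K[1,1]; k=float(d['k1'])
    a,b=x,y
    for _ in range(30):
        s=1+k*(a*a+b*b); a,b=x/s,y/s
    V=d['view']; R=V[:3,:3]; c=-R.T@V[:3,3]; r=R.T@np.array([a,b,1.]); return c+r*(z-c[2])/r[2]
def w2px(d,p):
    q=d['view'][:3,:3]@np.array(p)+d['view'][:3,3]; a,b=q[:2]/q[2]; s=1+float(d['k1'])*(a*a+b*b); K=d['mtx']
    return np.array([K[0,0]*a*s+K[0,2],K[1,1]*b*s+K[1,2]])
def crop(f,u0,v0,u1,v1,s,o):
    im=cv2.imread('pics/'+f+'.png')[v0:v1,u0:u1]; cv2.imwrite('pics/'+o+'.png',cv2.resize(im,None,fx=s,fy=s,interpolation=cv2.INTER_CUBIC))
E
python3 - <<'E'
from h import *
for n in('scene','top'):
    d=snap(n,n+'0'); V=d['view']; print(n,d['mtx'].tolist(),d['k1'],(-V[:3,:3].T@V[:3,3]).round(3),V[:3,:3].round(2).tolist())
s=monitor.sense(); print(s, env.hold_point_z)
E
```

```text
pics
scene [[539.5589580411795, 0.0, 317.98479974995723], [0.0, 539.5589580411795, 235.22439999788634], [0.0, 0.0, 1.0]] -0.10438354710170908 [0.88  0.524 0.96 ] [[-0.87, 0.48, -0.01], [0.4, 0.71, -0.57], [-0.27, -0.51, -0.82]]
top [[523.4617924744762, 0.0, 312.65757052049037], [0.0, 523.4617924744762, 232.91198281932114], [0.0, 0.0, 1.0]] -0.1138368027108279 [0.499 0.017 1.143] [[0.03, -1.0, 0.03], [-0.99, -0.03, -0.1], [0.11, -0.03, -0.99]]
{'clock': 0.1, 'joints': array([-1.42741022e+00,  3.13412647e-01,  1.49833240e+00, -1.71670761e-05,
        1.33097852e+00, -2.23405384e-01]), 'qvel': array([ 2.35468050e-03, -1.05813702e-03, -4.29066163e-03, -1.42773104e-03,
        2.70901372e-04,  3.58543767e-06]), 'joint_efforts': array([ 4.05251310e-03, -4.12897646e+01, -2.60141140e+01, -1.76247713e-04,
        3.06173592e-03, -1.99997271e-05]), 'position': array([ 0.18822722, -0.48986818,  0.23079359]), 'ee_rot': array([ 0.40071889,  0.583076  , -0.40013927,  0.58252495]), 'contact_force': array([-0.03589171, -0.59695458, -0.91346979]), 'ft_torque': array([-0.00965313, -0.00965956,  0.01443266]), 'finger_gap': 1.002630054681812} 0.0187
```

View pics/scene0.png

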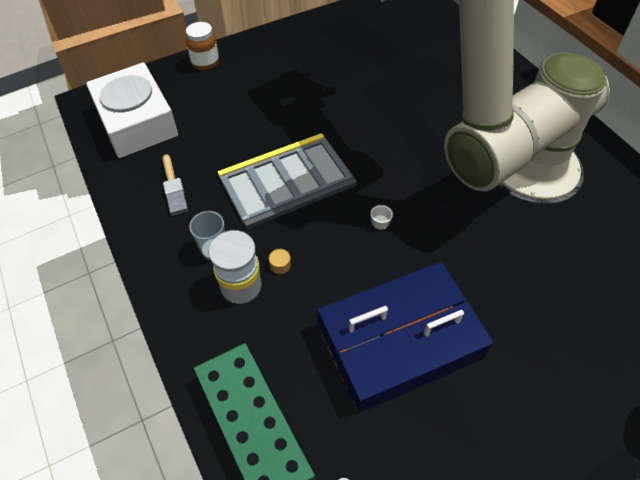

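View pics/top0.png

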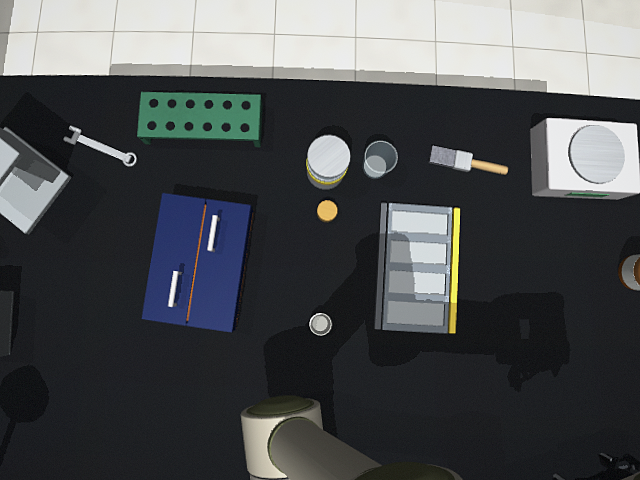

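The carton is left in the top view (u≈145-255, v≈193-332) with bars at about (175,288) and (214,232). The tray is at u≈375-460, with the yellow strip on its right (world -y) side. Next I'll enlarge it.

```bash
python3 - <<'E'
from h import *
crop('top0',130,180,270,340,5,'c1'); crop('top0',300,120,470,350,3,'c2'); crop('scene0',310,250,500,415,4,'c3')
E
```

```text
(no output)
```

View pics/c1.png

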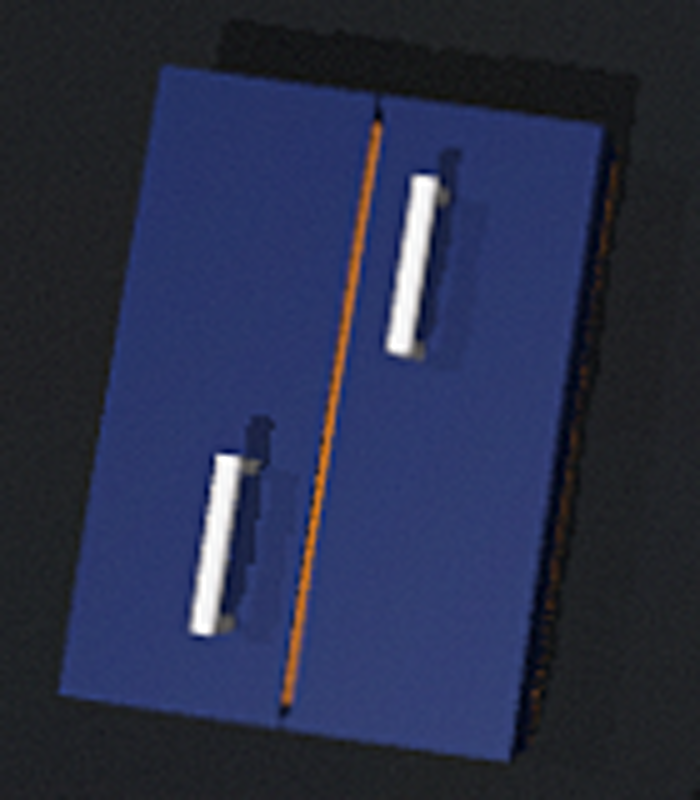

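View pics/c2.png

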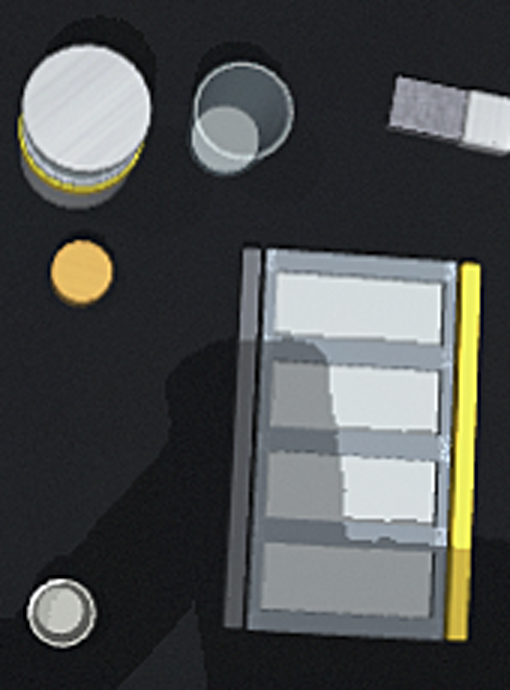

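View pics/c3.png

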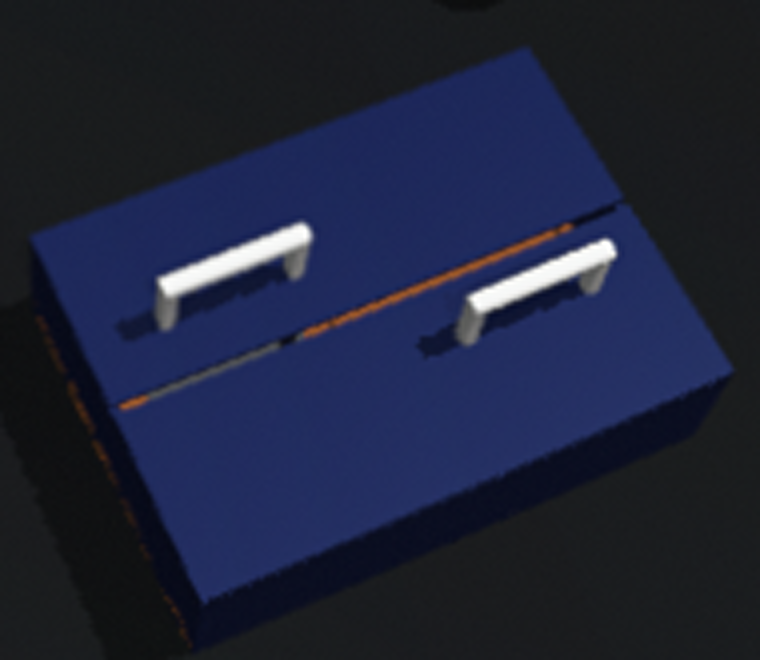

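```bash
python3 - <<'E'
from h import *
d=load('top0')
A=[(162,66),(606,126),(513,760),(60,694)]
P=np.array([px2w(d,130+u/5,180+v/5,0.074) for u,v in A]); print(P.round(4)); print('carton c',P.mean(0))
print([np.linalg.norm(P[i]-P[(i+1)%4]).round(4) for i in range(4)])
for e in (P[0]-P[3],P[1]-P[2]): print('yaw',np.arctan2(e[1],e[0]))
B=[(425,176),(401,355),(228,455),(203,634)]
Q=np.array([px2w(d,130+u/5,180+v/5,0.113) for u,v in B]);print(Q.round(4),Q[:2].mean(0),Q[2:].mean(0))
T=[(266,247),(456,262),(446,640),(248,628)]
P=np.array([px2w(d,300+u/3,120+v/3,0.014) for u,v in T]); print(P.round(4)); print('tray c',P.mean(0))
print([np.linalg.norm(P[i]-P[(i+1)%4]).round(4) for i in range(4)])
for e in (P[0]-P[3],P[1]-P[2]): print('yaw',np.arctan2(e[1],e[0]))
for n,u,v,z in(('can',87,108,.137),('beak',244,112,.09),('wt',82,271,.03),('cruc',62,613,.032)): print(n,px2w(d,300+u/3,120+v/3,z).round(3))
# scene check
s=load('scene0')
for u,v,z in((32,238,.074),(525,48,.074),(733,371,.074),(205,600,.074),(159,290,.113),(311,232,.113),(470,305,.113),(614,247,.113)): print(px2w(s,310+u/4,250+v/4,z).round(4))
E
```

```text
[[0.6863 0.3036 0.074 ]
 [0.6663 0.1178 0.074 ]
 [0.4066 0.1459 0.074 ]
 [0.4268 0.3318 0.074 ]]
carton c [0.54647198 0.22477981 0.074     ]
[np.float64(0.1869), np.float64(0.2612), np.float64(0.187), np.float64(0.261)]
yaw -0.10839220218081586
yaw -0.10779708535573711
[[0.638  0.1852 0.113 ]
 [0.5666 0.1915 0.113 ]
 [0.5251 0.2581 0.113 ]
 [0.4548 0.2647 0.113 ]] [0.60230838 0.18834643 0.113     ] [0.48998902 0.26141428 0.113     ]
[[ 0.6913 -0.1775  0.014 ]
 [ 0.6849 -0.3195  0.014 ]
 [ 0.4085 -0.3128  0.014 ]
 [ 0.4149 -0.168   0.014 ]]
tray c [ 0.54988033 -0.24445172  0.014     ]
[np.float64(0.1422), np.float64(0.2765), np.float64(0.1449), np.float64(0.2766)]
yaw -0.03411811126856846
yaw -0.024435473079954872
can [ 0.759 -0.037  0.137]
beak [ 0.772 -0.148  0.09 ]
wt [ 0.667 -0.042  0.03 ]
cruc [ 0.424 -0.034  0.032]
[0.6662 0.1222 0.074 ]
[0.4076 0.1497 0.074 ]
[0.427  0.3336 0.074 ]
[0.6851 0.3051 0.074 ]
[0.6399 0.1886 0.113 ]
[0.5674 0.1973 0.113 ]
[0.5269 0.2607 0.113 ]
[0.4554 0.2693 0.113 ]
```

```bash
cat >> h.py <<'E'
from scipy.spatial.transform import Rotation as Ro
CC=np.array([0.5465,0.2262,0.]); CY=-0.108
TC=np.array([0.5492,-0.2445,0.]); TY=-0.029
def fr(c,y,p):
    R=Ro.from_euler('z',y).as_matrix(); return c+R@np.array(p)
def dr(y,p): return Ro.from_euler('z',y).as_matrix()@np.array(p,float)
def quat(ap,jaw):
    ap=np.array(ap,float)/np.linalg.norm(ap); jaw=np.array(jaw,float); jaw-=ap*(jaw@ap); jaw/=np.linalg.norm(jaw)
    return Ro.from_matrix(np.c_[ap,np.cross(jaw,ap),jaw]).as_quat()
def best(ap,jaw,p):
    "choose jaw sign with ik and j6 near 0"
    r=[]
    for s in(1,-1):
        q=quat(ap,s*np.array(jaw)); j=kinematics.ik(p,q)
        if j is not None: r.append((abs(j[5]),q,j))
    return min(r,key=lambda t:t[0])[1:] if r else (None,None)
def st():
    s=monitor.sense(); print('t %.1f'%s['clock'],'pos',s['position'].round(4),'F',s['contact_force'].round(1),'gap %.2f'%s['finger_gap']); return s
# flap arc: side s=-1 right (bar x +60), +1 left (bar x -60)
def flap(s,th,a,behind=0.0187):
    r=np.hypot(.063,.038); b=np.arctan2(.038,.063)+th
    bar=fr(CC,CY,[-s*.06, s*(.093-r*np.cos(b)), .07+r*np.sin(b)])
    ap=dr(CY,[0,-s*np.sin(a),-np.cos(a)]); jaw=dr(CY,[0,np.cos(a),-s*np.sin(a)])
    return bar+ap*behind,ap,jaw
E
python3 - <<'E'
from h import *
for s in(-1,1):
    for th,a in((0,0),(.4,.2),(.8,.5),(1.15,.65),(1.15,.8)):
        p,ap,j=flap(s,th,a); q,jj=best(ap,j,p); print(s,th,a,p.round(3),None if jj is None else jj.round(2))
E
```

```text
-1 0 0 [0.603 0.19  0.089] [ 0.12  0.68  1.32 -0.    1.15 -1.34]
-1 0.4 0.2 [0.601 0.174 0.111] [ 0.01  0.61  1.39  0.22  1.13 -1.54]
-1 0.8 0.5 [0.599 0.153 0.125] [-0.15  0.58  1.47  0.55  1.17  1.29]
-1 1.15 0.65 [0.596 0.13  0.128] [-0.24  0.59  1.51  0.69  1.23  1.14]
-1 1.15 0.8 [0.597 0.132 0.13 ] [-0.29  0.62  1.53  0.82  1.29  1.03]
1 0 0 [0.49  0.262 0.089] [ 0.28  0.53  1.58 -0.    1.04 -1.18]
1 0.4 0.2 [0.492 0.278 0.111] [ 0.39  0.59  1.43 -0.19  1.23 -1.  ]
1 0.8 0.5 [0.494 0.3   0.125] [ 0.52  0.73  1.21 -0.4   1.52 -0.86]
1 1.15 0.65 [0.497 0.323 0.128] [ 0.58  0.84  1.06 -0.49  1.68 -0.83]
1 1.15 0.8 [0.496 0.321 0.13 ] [ 0.61  0.91  0.98 -0.59  1.8  -0.82]
```

```bash
cat >> h.py <<'E'
def openflap(s,sg,th1=1.15,a1=.65,n=7):
    p,ap,j=flap(s,0,0); q=quat(ap,sg*j)
    env.reach(p+[0,0,.08],q); env.movel(p,.12); env.close_gripper(effort=20); st()
    for i in range(1,n+1):
        p,ap,j=flap(s,th1*i/n,a1*i/n); env.movel(p,.1,frame=quat(ap,sg*j))
    st(); env.release()
    env.movel(p-ap*.07,.15); st()
E
python3 - <<'E'
from h import *
p,ap,j=flap(-1,1.15,.65); q,_=best(ap,j,p); sg=1 if np.allclose(q,quat(ap,j)) else -1; print(sg)
openflap(-1,sg); snap('scene','s1'); snap('top','t1')
E
```

```text
-1
t 4.4 pos [0.6029 0.1896 0.0894] F [-0.9 -2.5  1.6] gap 0.10
t 6.2 pos [0.5964 0.1294 0.1291] F [-4.4 -0.5 13.8] gap 0.11
t 7.6 pos [0.5915 0.0878 0.1832] F [-0.5  0.4 -0.7] gap 0.99
```

View pics/s1.png

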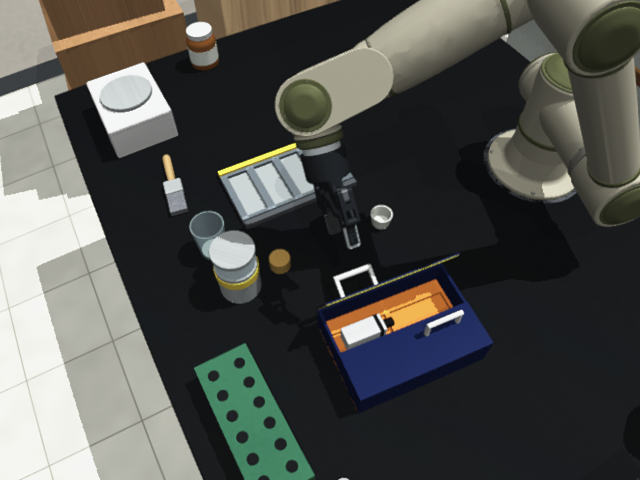

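View pics/t1.png

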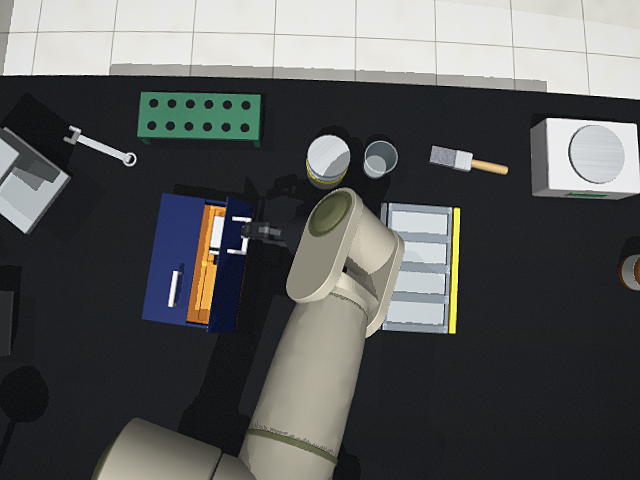

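The right flap stands nearly upright. One holder is visible on its side at carton +x, with its tab towards -x. Next is the left flap, then I push both outwards from inside.

```bash
cat >> h.py <<'E'
def up(z=.28,v=.25):
    s=monitor.sense(); p=s['position'].copy(); p[2]=z; env.movel(p,v)
def pushout(s,x=0.,z=.125,y_end=.010):
    jaw=dr(CY,[0,1,0]); p0=fr(CC,CY,[x,s*.02,z]); p1=fr(CC,CY,[x,s*(.093-y_end+.0),z])
    q,_=best([0,0,-1],jaw,p0); env.reach(p0+[0,0,.07],q); env.movel(p0,.2)
    print(env.movel(p1,.1,guard=15)); st(); env.movel(p0,.25); env.movel(p0+[0,0,.08],.25)
E
python3 - <<'E'
from h import *
up()
p,ap,j=flap(1,1.15,.65); q,_=best(ap,j,p); sg=1 if np.allclose(q,quat(ap,j)) else -1; print(sg)
openflap(1,sg); up(); env.close_gripper(effort=40); 
pushout(1); pushout(-1); up(.3)
p=fr(CC,CY,[-.0,-.30,.3]); env.movel(p,.3)
snap('scene','s2'); snap('top','t2'); st()
E
```

```text
1
t 11.8 pos [0.4901 0.2623 0.0894] F [-0.8 -1.4  2.4] gap 0.11
t 13.6 pos [0.4967 0.3241 0.129 ] F [-3.4  1.7 12.2] gap 0.11
t 14.9 pos [0.501  0.3646 0.183 ] F [-0.2  0.   0.1] gap 1.00
False
t 18.2 pos [0.5554 0.3085 0.125 ] F [-1.1  0.6 -0. ] gap -0.00
False
t 20.7 pos [0.5376 0.1438 0.1251] F [0.7 0.5 0. ] gap -0.00
t 23.3 pos [ 0.5142 -0.0708  0.2999] F [0.5 0.3 0.7] gap 0.01
```

View pics/s2.png

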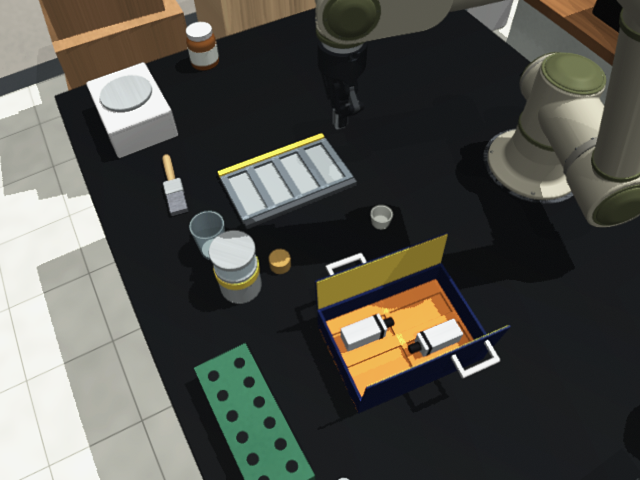

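View pics/t2.png

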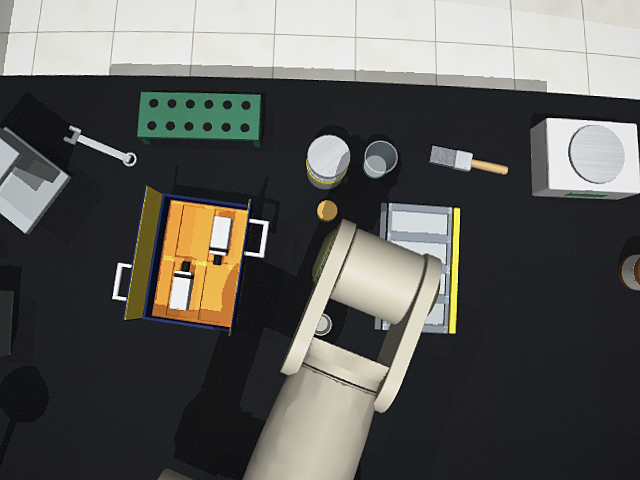

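```bash
python3 - <<'E'
from h import *
crop('t2',105,170,275,345,4,'c4'); crop('s2',300,225,520,415,3,'c5')
E
```

```text
(no output)
```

View pics/c4.png

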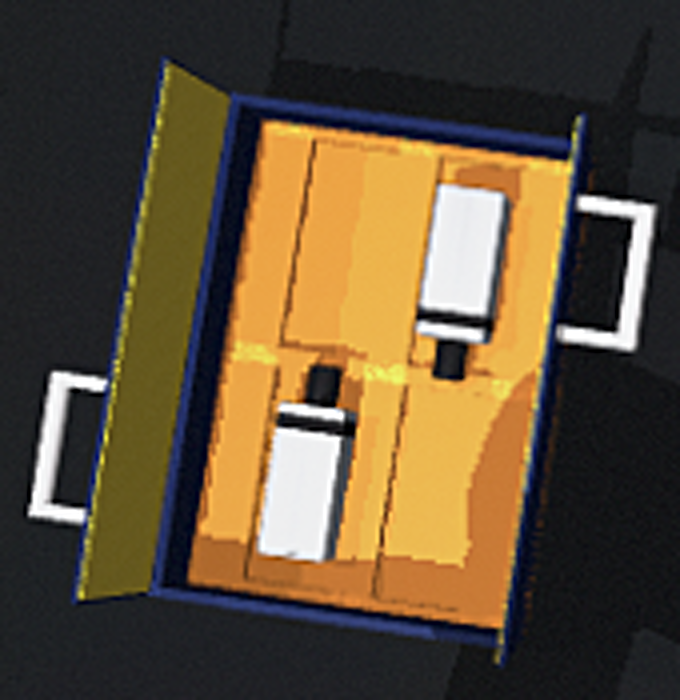

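View pics/c5.png

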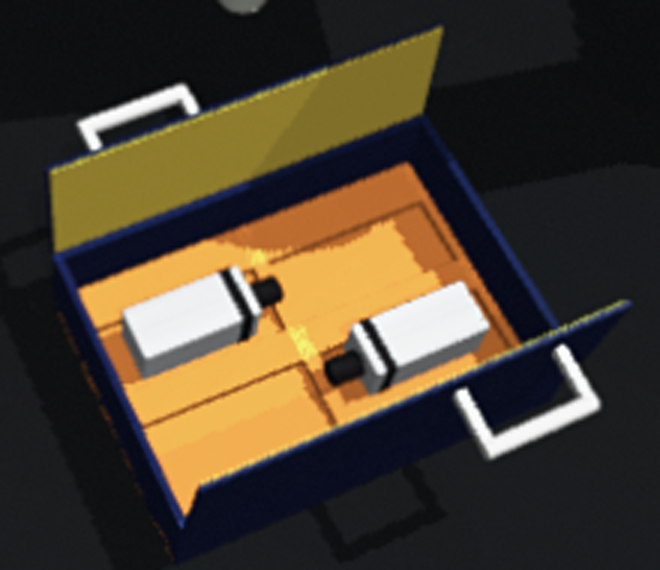

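```bash
python3 - <<'E'
from h import *
d=load('t2'); f=lambda u,v:(105+u/4,170+v/4)
def edge(s,x,th): return fr(CC,CY,[x,s*(.093-.091*np.cos(th)),.07+.091*np.sin(th)])
for s,c in((-1,[(580,117,.131),(500,663,-.131)]),(1,[(167,62,.131),(80,600,-.131)])):
    for u,v,x in c:
        ths=np.linspace(1,2.2,121); e=[np.linalg.norm(w2px(d,edge(s,x,t))-f(u,v)) for t in ths]; print(s,x,ths[np.argmin(e)],min(e))
sc=load('s2'); g=lambda u,v:(300+u/3,225+v/3)
for s,c in((-1,[(441,27,-.131),(51,170,.131)]),(1,[(628,301,-.131),(203,487,.131)])):
    for u,v,x in c:
        ths=np.linspace(1,2.2,121); e=[np.linalg.norm(w2px(sc,edge(s,x,t))-g(u,v)) for t in ths]; print('scene',s,x,ths[np.argmin(e)],min(e))
Rt=Ro.from_euler('z',-CY).as_matrix()
for n,c in(('A',[(441,183),(508,190),(488,340),(417,333)]),('B',[(281,403),(352,410),(329,563),(258,555)])):
    P=np.array([px2w(d,*f(u,v),.046) for u,v in c]); m=P.mean(0); e=P[0]-P[3]+P[1]-P[2]
    print(n,m.round(4),'cart',(Rt@(m-CC)).round(4),'yaw',np.arctan2(e[1],e[0]),[np.linalg.norm(P[i]-P[(i+1)%4]).round(4) for i in range(4)])
E
```

```text
-1 0.131 1.6500000000000001 0.9820616816085381
-1 -0.131 1.6600000000000001 0.8813386431831258
1 0.131 1.6500000000000001 1.1909547855174363
1 -0.131 1.6400000000000001 1.2403824440818758
scene -1 -0.131 1.6300000000000001 1.4960237883693714
scene -1 0.131 1.6300000000000001 1.8566891633852252
scene 1 -0.131 1.6700000000000002 0.6772037430027639
scene 1 0.131 1.6800000000000002 1.6016705996235332
A [0.6047 0.1818 0.046 ] cart [ 0.0627 -0.0378  0.046 ] yaw -0.10121941913357742 [np.float64(0.0357), np.float64(0.0799), np.float64(0.0376), np.float64(0.0802)]
B [0.4863 0.26   0.046 ] cart [-0.0635  0.0271  0.046 ] yaw -0.105665499301147 [np.float64(0.0377), np.float64(0.0803), np.float64(0.0376), np.float64(0.0799)]
```

The flaps are at about 1.65 rad, slightly short because of a sign slip in my end point. The picture shows two holders: A at carton (63,-38) mm with its tab to -x, and B at (-64,27) mm with its tab to +x. I'll push the flaps further and look again.

```bash
python3 - <<'E'
from h import *
pushout(-1,y_end=-.012); pushout(1,y_end=-.012)
up(.3); env.release(); p=fr(CC,CY,[-.0,-.28,.3]); env.movel(p,.35); st()
snap('scene','s3'); snap('top','t3'); 
crop('t3',105,170,275,345,4,'c6')
E
```

```text
False
t 25.9 pos [0.5352 0.1221 0.1251] F [-0.6 -0.1  0.4] gap 0.00
False
t 28.7 pos [0.5579 0.3303 0.1251] F [ 0.3  0.2 -0.1] gap -0.00
t 31.9 pos [ 0.5164 -0.0511  0.3001] F [ 0.2 -0.5  0.3] gap 1.00
```

View pics/c6.png

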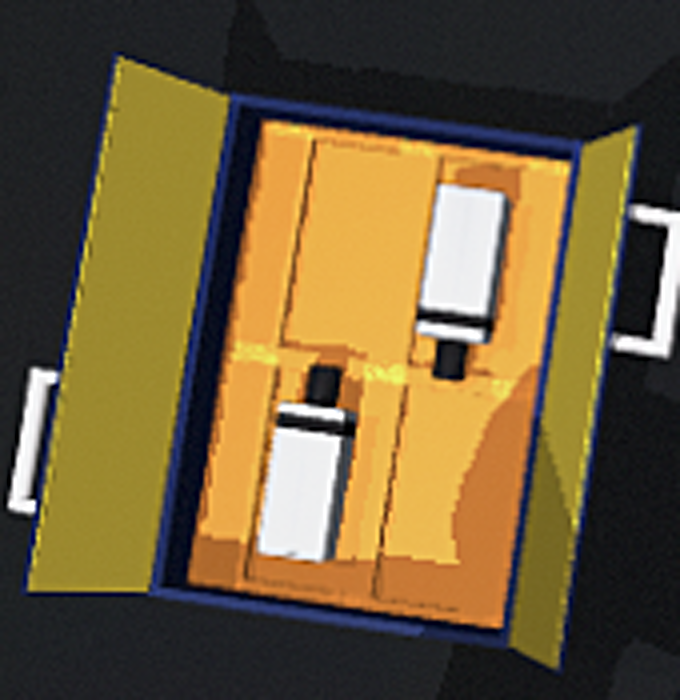

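```bash
python3 - <<'E'
from h import *
d=load('t3'); f=lambda u,v:(105+u/4,170+v/4); Rt=Ro.from_euler('z',-CY).as_matrix()
for u,v in((298,240),(443,157),(410,360),(262,480),(388,500),(315,140),(398,152),(283,345),(366,357)): print(u,v,(Rt@(px2w(d,*f(u,v),.018)-CC)).round(4)[:2])
E
```

```text
298 240 [0.064  0.0575]
443 157 [ 0.1196 -0.0136]
410 360 [ 0.0082 -0.0128]
262 480 [-0.0664  0.0564]
388 500 [-0.0675 -0.0124]
315 140 [0.1193 0.0571]
398 152 [0.119  0.0111]
283 345 [0.0067 0.0565]
366 357 [0.0065 0.0109]
```

```bash
cat >> h.py <<'E'
def pick(cx,cy,z=.017,sg=1,eff=60):
    p=fr(CC,CY,[cx,cy,z]); q=quat([0,0,-1],sg*dr(CY,[0,1,0]))
    env.reach(p+[0,0,.14],q); env.movel(p+[0,0,.045],.2); print('guard',env.movel(p,.06,guard=12)); st()
    env.close_gripper(effort=eff); st(); env.movel(p+[0,0,.15],.2); return st()
E
python3 - <<'E'
from h import *
# choose signs: A rot +1.65, B rot -1.49 
for nm,cx,cy,rot,lx in(('A',.0627,-.0285,np.pi/2+TY-CY,.033),('B',-.0635,.0285,-np.pi/2+TY-CY,-.099)):
    for sg in(1,-1):
        jaw=sg*dr(CY,[0,1,0]); p=fr(CC,CY,[cx,cy,.017]); j0=kinematics.ik(p,quat([0,0,-1],jaw))
        t=fr(TC,TY,[lx,.008,.0145]); j1=kinematics.ik(t,quat([0,0,-1],Ro.from_euler('z',rot).apply(jaw)))
        print(nm,sg,None if j0 is None else j0.round(2),None if j1 is None else j1.round(2))
E
```

```text
A 1 [ 0.12  0.78  1.35 -0.    1.02 -1.34] [-0.57  0.77  1.37 -0.    1.    2.6 ]
A -1 [ 0.12  0.78  1.35 -0.    1.02  1.8 ] [-0.57  0.77  1.37 -0.    1.   -0.54]
B 1 [ 0.28  0.63  1.63 -0.    0.88 -1.18] [-0.71  0.56  1.77 -0.    0.81 -0.68]
B -1 [ 0.28  0.63  1.63 -0.    0.88  1.96] [-0.71  0.56  1.77 -0.    0.81  2.46]
```

```bash
python3 - <<'E'
from h import *
pick(.0627,-.0285,sg=-1); snap('scene','s4'); snap('top','t4'); crop('s4',250,50,550,350,2.,'c7')
E
```

```text
guard True
t 36.4 pos [0.6058 0.1916 0.0183] F [-0.6  2.5  3.5] gap 1.00
t 36.9 pos [0.6054 0.1903 0.0181] F [-0.9 -6.5  4.3] gap 0.41
t 37.8 pos [0.605  0.1911 0.1653] F [ 0.3 -0.1 -3.2] gap 0.42
```

View pics/c7.png

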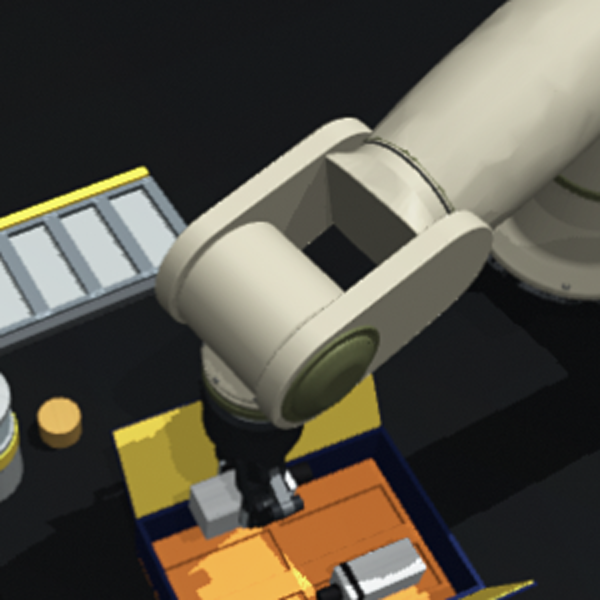

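Holder A is held level. Now I place it in lane +33, and check the picture before lowering.

```bash
cat >> h.py <<'E'
def carry(lx,ly,rot,sg):
    jaw=Ro.from_euler('z',rot).apply(sg*dr(CY,[0,1,0])); q=quat([0,0,-1],jaw); t=fr(TC,TY,[lx,ly,.12])
    up(.24); env.reach(t+[0,0,.10],q); env.movel(t,.2); return st()
E
python3 - <<'E'
from h import *
carry(.033,.008,np.pi/2+TY-CY,-1); snap('scene','s5'); d=snap('top','t5'); crop('s5',150,50,400,300,2.4,'c8');crop('t5',350,180,500,350,4,'c9')
E
```

```text
t 41.0 pos [ 0.5831 -0.2377  0.1214] F [-0.3 -0.  -2. ] gap 0.41
```

View pics/c8.png

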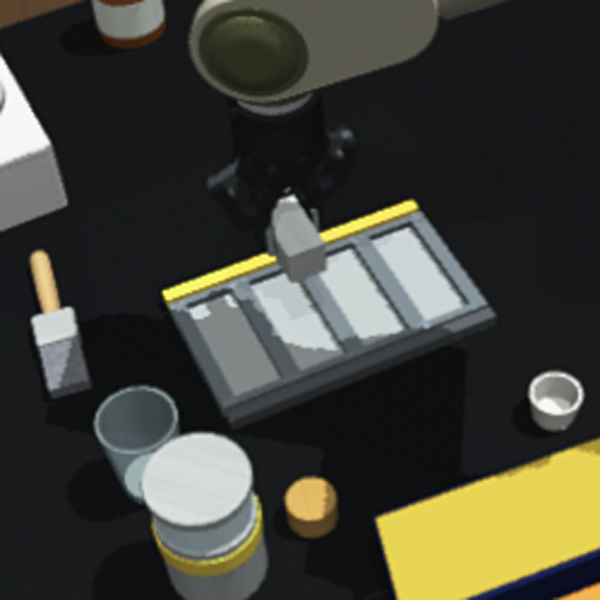

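View pics/c9.png

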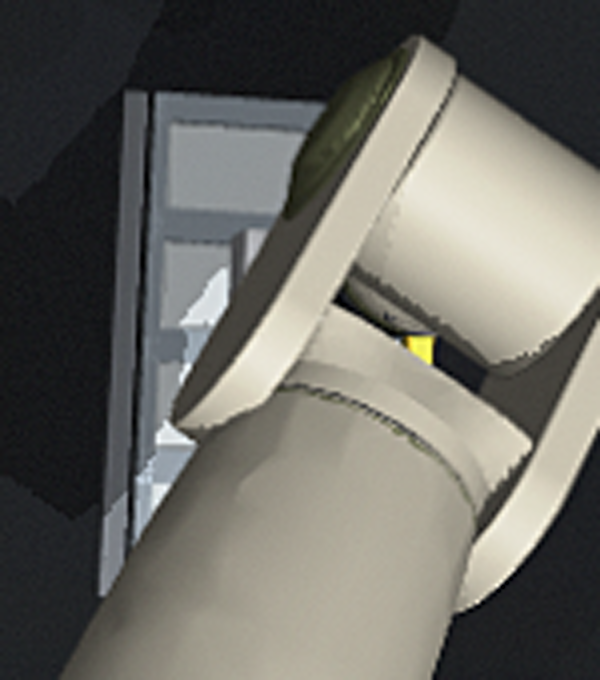

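```bash
python3 - <<'E'
from h import *
d=load('s5')
for x in(.015,.051):
  for z in(-.0083,.0277): print(x,z,((w2px(d,fr(TC,TY,[x,.048,.1214+z]))-[150,50])*2.4).round(0))
E
```

```text
0.015 -0.0083 [328. 270.]
0.015 0.0277 [325. 241.]
0.051 -0.0083 [291. 284.]
0.051 0.0277 [287. 256.]
```

The held block's rear face matches the prediction to within about 2 px. I'll lower it.

```bash
python3 - <<'E'
from h import *
t=fr(TC,TY,[.033,.008,.030]); env.movel(t,.15); t[2]=.0135; print(env.movel(t,.04,guard=6)); s=st()
env.release(); up(.2); q=quat([0,0,-1],dr(CY,[0,1,0]))
p=fr(CC,CY,[-.0,-.28,.3]); env.reach(p,q); st()
snap('scene','s6'); d=snap('top','t6'); crop('s6',200,100,550,420,2.2,'c10');crop('t6',120,180,480,345,2.2,'c11')
E
```

```text
True
t 42.3 pos [ 0.5824 -0.2374  0.014 ] F [-0.6  0.8  4.9] gap 0.41
t 44.9 pos [ 0.5164 -0.0525  0.2991] F [ 0.5 -0.2  1.2] gap 1.00
```

View pics/c10.png

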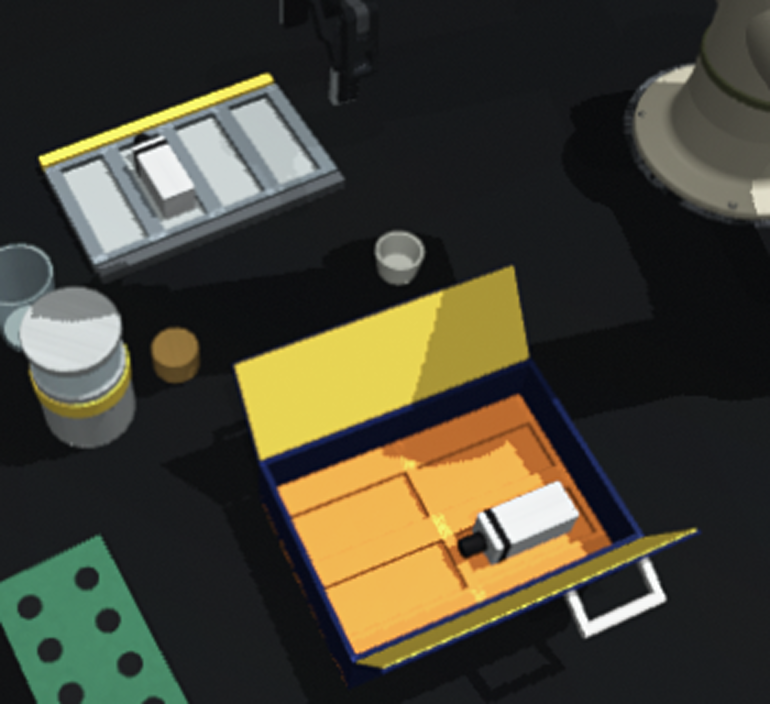

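View pics/c11.png

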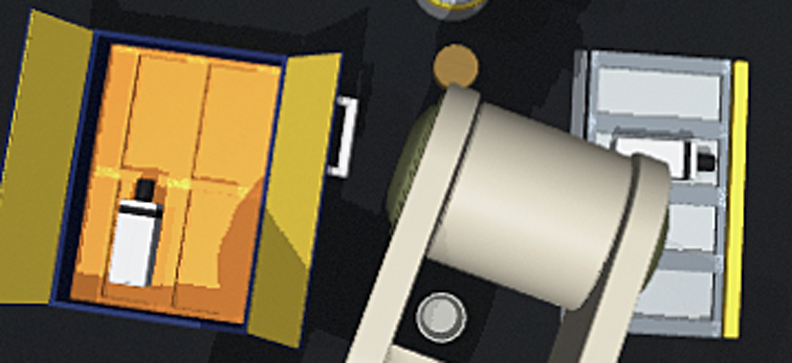

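Holder A lies in its lane with its tab to yellow, and holder B hasn't moved (top-left corner at (175,270) as before). Next I pick B.

```bash
python3 - <<'E'
from h import *
pick(-.0635,.0285,sg=1); carry(-.099,.008,-np.pi/2+TY-CY,1); snap('scene','s7'); d=load('s7'); z0=st()['position'][2]
for x in(-.117,-.081):
  for z in(-.0083,.0277): print(x,z,((w2px(d,fr(TC,TY,[x,.048,z0+z]))-[200,50])*2.4).round(0))
crop('s7',200,50,450,300,2.4,'c12')
E
```

```text
guard True
t 47.6 pos [0.4864 0.2609 0.019 ] F [-1.3 -4.3  6.2] gap 1.00
t 48.1 pos [0.4862 0.2616 0.0189] F [0.2 5.4 0.5] gap 0.41
t 49.0 pos [0.4857 0.2611 0.1653] F [-0.3  0.5 -3.3] gap 0.41
t 51.9 pos [ 0.4511 -0.2338  0.121 ] F [-0.3 -1.3 -2.9] gap 0.41
t 51.9 pos [ 0.4513 -0.234   0.1215] F [-0.3  0.6 -2.1] gap 0.41
-0.117 -0.0083 [339. 220.]
-0.117 0.0277 [340. 191.]
-0.081 -0.0083 [304. 233.]
-0.081 0.0277 [304. 204.]
```

View pics/c12.png

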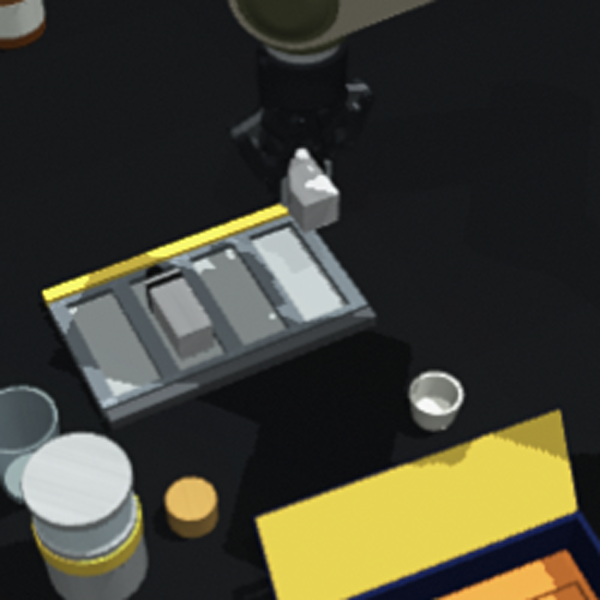

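The block is where predicted (rear-face bottom corners at (304,231) and (338,219)). I'll lower it and then check.

```bash
python3 - <<'E'
from h import *
t=fr(TC,TY,[-.099,.008,.030]); env.movel(t,.15); t[2]=.0135; print(env.movel(t,.04,guard=6)); s=st()
env.release(); up(.3); q=quat([0,0,-1],dr(CY,[0,1,0])); env.close_gripper(effort=40)
p=fr(CC,CY,[0,.0,.3]); env.reach(p,q); st()
snap('scene','s8'); d=snap('top','t8'); crop('s8',180,100,440,300,3,'c13');crop('t8',360,180,480,345,4,'c14')
E
```

```text
True
t 53.1 pos [ 0.4506 -0.2337  0.0148] F [-1.2  0.9  6. ] gap 0.41
t 57.4 pos [0.5468 0.2252 0.3   ] F [-0.5  0.6 -0.7] gap 0.00
```

View pics/c13.png

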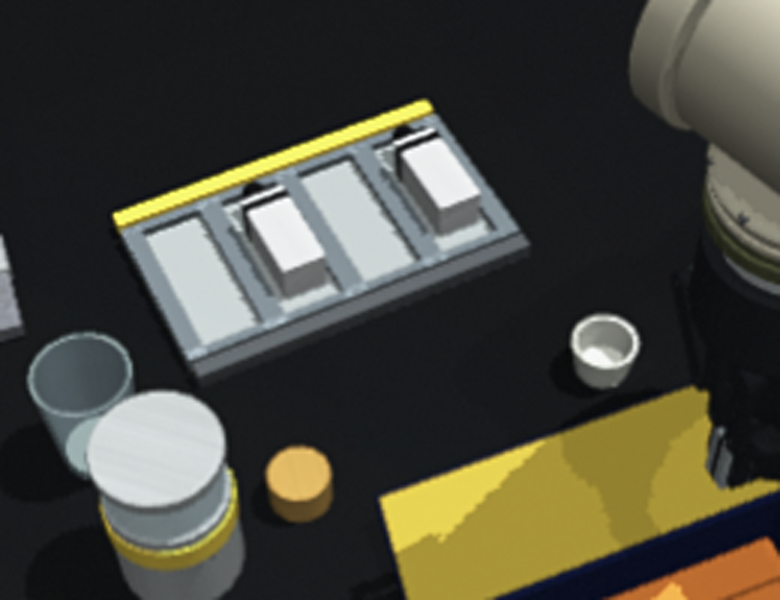

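View pics/c14.png

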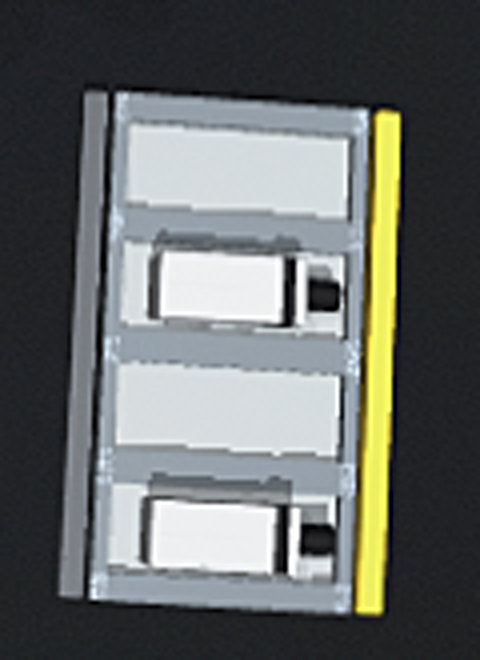

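View pics/t8.png

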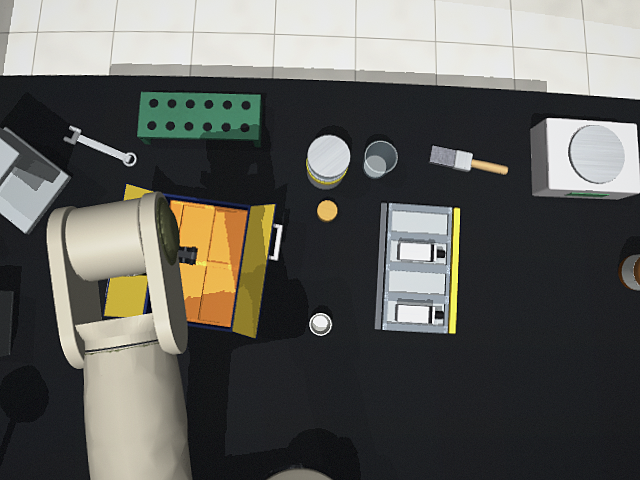

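Both holders are flat in separate lanes with their tabs to yellow, and the carton is empty. Now I close the flaps.

```bash
cat >> h.py <<'E'
def shutpath(s,x):
    W=[fr(CC,CY,[x,s*.178,.125])]
    for th in (1.2,.95,.7,.5,.3,.15,.02):
        r=.060; n=.0045
        W.append(fr(CC,CY,[x,s*(.093-r*np.cos(th)+n*np.sin(th)+.0145),.07+r*np.sin(th)+n*np.cos(th)-(.001 if th<.1 else 0)]))
    return W
def closeflap(s,x):
    W=shutpath(s,x); q,_=best([0,0,-1],dr(CY,[0,1,0]),W[0])
    env.reach(W[0]+[0,0,.1],q); env.movel(W[0],.2)
    for w in W[1:]:
        g=env.movel(w,.12,guard=15)
        if g: print('guard'); st(); break
    st(); up(.25)
E
python3 - <<'E'
from h import *
for s,x in((-1,-.06),(1,.02)):
    for w in [shutpath(s,x)[0]+[0,0,.1]]+shutpath(s,x):
        q,j=best([0,0,-1],dr(CY,[0,1,0]),w); print(s,w.round(3),None if j is None else j.round(2))
E
```

```text
-1 [0.468 0.056 0.225] [-0.13  0.2   1.66 -0.    1.28  1.55]
-1 [0.468 0.056 0.125] [-0.13  0.31  1.8  -0.    1.03  1.55]
-1 [0.477 0.143 0.128] [ 0.06  0.37  1.72 -0.    1.06 -1.41]
-1 [0.479 0.157 0.121] [ 0.08  0.38  1.71 -0.    1.05 -1.38]
-1 [0.48  0.169 0.112] [ 0.11  0.41  1.7  -0.    1.03 -1.36]
-1 [0.481 0.176 0.103] [ 0.12  0.43  1.7  -0.    1.01 -1.34]
-1 [0.481 0.181 0.092] [ 0.13  0.45  1.7  -0.    0.99 -1.33]
-1 [0.482 0.184 0.083] [ 0.14  0.46  1.71 -0.    0.97 -1.33]
-1 [0.482 0.185 0.075] [ 0.14  0.48  1.71 -0.    0.95 -1.32]
1 [0.586 0.401 0.225] [ 0.44  0.76  0.81 -0.    1.57 -1.03]
1 [0.586 0.401 0.125] [ 0.44  0.82  0.97 -0.    1.36 -1.03]
1 [0.576 0.313 0.128] [ 0.32  0.69  1.19 -0.    1.26 -1.14]
1 [0.575 0.3   0.121] [ 0.3   0.68  1.23 -0.    1.24 -1.16]
1 [0.573 0.288 0.112] [ 0.28  0.67  1.26 -0.    1.21 -1.18]
1 [0.573 0.281 0.103] [ 0.27  0.67  1.29 -0.    1.18 -1.19]
1 [0.572 0.275 0.092] [ 0.26  0.68  1.31 -0.    1.16 -1.2 ]
1 [0.572 0.273 0.083] [ 0.26  0.69  1.32 -0.    1.14 -1.2 ]
1 [0.572 0.271 0.075] [ 0.26  0.7   1.33 -0.    1.12 -1.2 ]
```

```bash
python3 - <<'E'
from h import *
closeflap(-1,-.06); up(.3); closeflap(1,.02); up(.3); env.reach(np.array([.35,0.03,.35]),quat([0,0,-1],[0,1,0])); st()
snap('scene','s9'); snap('top','t9')
E
```

```text
t 63.0 pos [0.4816 0.1852 0.0747] F [ 0.7 -0.7  0. ] gap -0.00
t 69.7 pos [0.5715 0.2714 0.0746] F [ 0.3 -0.5 -0.1] gap -0.00
t 72.2 pos [0.3505 0.0302 0.3497] F [-0.3 -0.3  0.7] gap -0.00
```

View pics/s9.png

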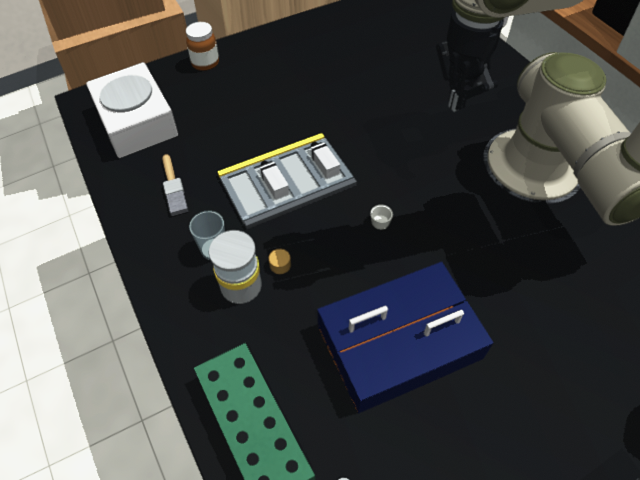

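View pics/t9.png

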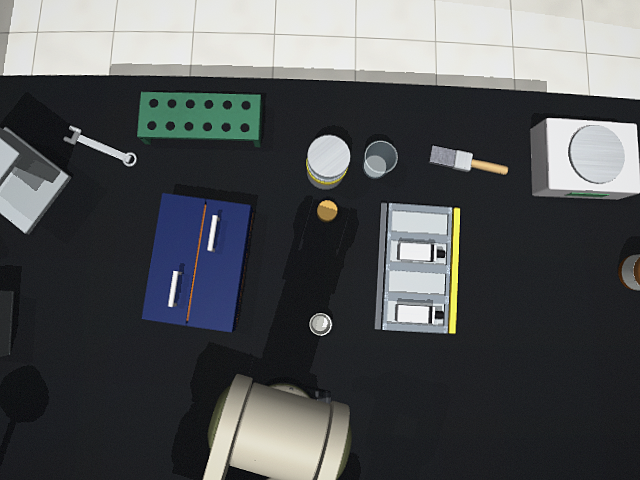

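```bash
python3 - <<'E'
from h import *
d=load('t9'); im=cv2.imread('pics/t9.png')[180:345,360:480]; im=cv2.resize(im,None,fx=4,fy=4,interpolation=cv2.INTER_CUBIC)
for lx in(.033,-.099):
    c=np.array([(w2px(d,fr(TC,TY,[lx+a,.008+b,.042]))-[360,180])*4 for a,b in((-.018,-.04),(.018,-.04),(.018,.04),(-.018,.04))]).astype(int)
    cv2.polylines(im,[c],True,(0,0,255),1)
    t=((w2px(d,fr(TC,TY,[lx,.008-.062,.024]))-[360,180])*4).astype(int); cv2.circle(im,tuple(map(int,t)),3,(0,255,0),-1)
cv2.imwrite('pics/c15.png',im)
E
```

```text
(no output)
```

View pics/c15.png

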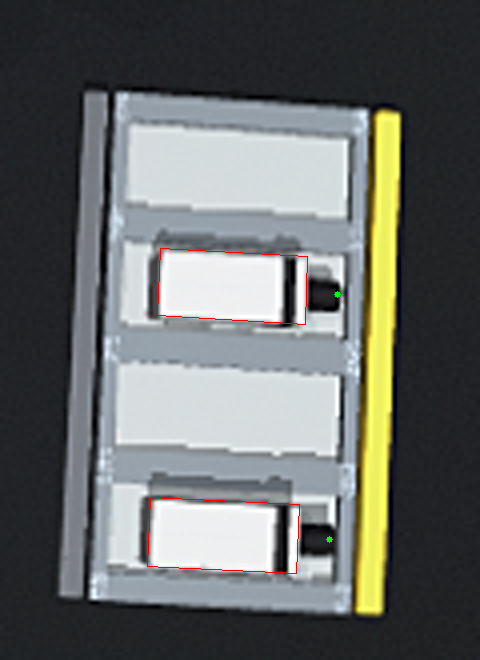

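The predicted outlines match both holders to within about 1 mm, flat and in their lanes. The flaps are shut and the arm is clear.

```bash
python3 - <<'E'
from h import *
job.hand_in(); st()
E
```

```text
the job is handed in; nothing more can be done
the job is handed in; nothing more can be done
```

The job is done and handed in at about 72 s on the robot's clock, but `hand_in` reported no verdict.

- **Opening:** I lifted each flap by its bar and pushed it outwards from inside. The first push stopped at about 1.65 rad because of a sign slip in my end point. A second push leaned both well past upright, to about 2.0 rad by the commanded path and by eye in the picture. I did not measure that final angle from the image.
- **Moving the holders:** only two holders were in the carton. They now lie flat in lanes +33 and -99 with their tabs to the yellow end.
- **Closing:** I folded both flaps shut from outside and parked the arm clear of everything.

**Last checks:**
- The holder outlines matched the planned poses to about 1 mm.
- The flaps looked flat shut in both cameras. I judged this by eye, with no measured angle, though the fingertip had followed them down to the closed height.
- The canister, beaker, crucible and weight looked unmoved and upright.

The light contact guard tripped just before full depth on both picks, at a TCP height of 18–19 mm. The grips and placements were unaffected.

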